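Dry-fit a small cabinet-door frame in its assembly jig

ROBOT

A 6-joint arm with a two-finger parallel gripper is mounted at the origin on the work surface; the furniture and walls round the work are solid. World frame = base frame: x ahead of the robot, y to its left, z up, the work surface at z = 0. Lengths are in m, angles in rad, forces in N, time in s.
With the tool pointing down it reaches from about 0.35 to 1 m from the base axis. Payload 7.1 kg.
Tool frame: the origin (TCP) lies midway between the tips of the shut fingers; the grasp point (between the pads) lies behind it (arm.hold_point_z is the z of the grasp point in the tool frame, in m); z points along the fingers, y is the line along which they close (so a half turn about z gives the same grasp; the last joint's range is limited). The gripper opens to 85 mm and grips with 20 to 120 N. Pads are 22 mm wide; open, the fingers measure 114 mm over their backs; the gripper's body (76 mm by 85 mm) begins 54 mm behind the grasp point. The pads swing forward as they close: fully open they stand 13 mm farther back than shut.
Start: joints at [1.16, 0.423, 1.63, -0, 1.089, -0.019], TCP at [0.239, 0.578, 0.231] pointing down, gripper open.
Joint ranges: [-3, 3], [-0.9, 2.11], [0.09, 2.58], [-1.31, 4.45], [0.11, 2.69], [-2.54, 2.54]. Speed limits (rad/s): [2.39, 2.39, 3.01, 3.14, 3.14, 3.14].

INTERFACE

Orientations are given as a unit quaternion [x, y, z, w].
In Python, from station import arm gives the robot as it stands.
- The arm moves only by the tool send_rows, never from a script. Its argument "commands" is a list of rows, each a list of 4 numbers: the shift along the world's x, y, z in m, then the turn about the world's z in degrees. A call has 1 to 20 rows; each row shifts and turns the commanded pose from where the row before left it; what a row does not reach is not made up. A row lasts 1/12 s, in which the tool goes at most 41.7 mm and 7.16 degrees, less where a joint would pass 70% of its speed; a pose out of reach is approached as far as the arm can. A call with a gripper value outside its range is refused whole. "fingers" is the finger opening in m, from 0 to 0.0854, set as the call begins (left out, the last holds). The fingers move at their own pace and stop on an object; "grip_force" is the grip in N (left out, the last holds). Time passes only in rows, so rows that do not move let the fingers close. It gives the time, the measured TCP pose, the force, the opening and the grip force at its end, in the units of the state.
- arm.observe(): the state, without advancing time (a new reading comes with each control period).
- arm.snapshot(name): name is "scene" or "top"; returns the picture (480x640x3 uint8, red, green, blue); there is no depth.
- arm.camera_model(name): a dict with "fx", "fy", "cx", "cy" (pixels), "origin" and "rotation" of the camera in the world. Camera axes: x right, y down, z forward; pixel columns grow to the right and rows downward; lengths in m; the calibration is good to about 2 mm. A picture is of the moment at which its call begins. camera_model takes no time and is no camera call.
- arm.job_done(): hands the job in; it is judged then, once.
The state is a dict: "clock": time; "q": joint angles; "qd": joint speeds; "joint_torque": joint torques, N m; "eef_pos": TCP position; "tool_rot": TCP orientation; "contact_force": force on the tool from outside, world axes, zero at the start; "moment": the same for the moment, N m; "opening": opening from 0.0 (shut) to 1.0 (fully open); "finger_force": force on a finger pad.
Only numpy, scipy, OpenCV 4.12 (cv2) and the standard library are available. Lean on these libraries where they do the work, as an engineer would, in place of code of your own. Each camera call takes 0.05 s, during which the arm holds its last target. There are 200 camera calls.

TASK

Dry-fit the small glazed-door frame in the assembly jig: first lay the stile with the two round hinge bores along the fixed stops, centred, then set the wide rail and the narrow rail across, each flat in the bay that fits its width, and then lay the plain stile along their free ends, level with the first. Last, push the sliding fence up by its handle until all four butt joints are closed tight, and let go. Leave the dark block and the pale pine offcut where they lie.

Things in the scene. Friction and masses are not known exactly. Their poses are not given: they have to be found in the camera images.
- jig: Fixed jig: white board 280 x 336 x 12 mm with plywood cleats 15 mm high. Origin on its underside, mid-way in x, board from y=-186 to 150; x along the stiles, +y from fence to fixed stops (faces at y=125, x=-102..-58 and 58..102 mm). The bays for the rails lie between a spacer (two bars x=-49..67 at y=51..60, -18..-9) and small blocks beyond x=+-115; open for fingers at y=-9..51; 66 mm wide centred x=-82, 48 mm wide centred x=91, bevelled (5 mm lead-in). Parts slide on it.
- fence (a joint): Travel (m) of the sliding fence along the jig's +y: 0 = fully open; it starts at 0 to 0.006; about 0.044 = joints tight with all four parts in, over 0.041 is wanted; 0.060 = end of travel when empty. Moves against 4 N of friction (about 8 N with the row of parts before it), takes the whole row along to the stops and stays where it is left.
- fence_handle (a point): A point on the fence's dark upright handle, 58 mm above the table: a rounded block 70 (jig x) x 20 (jig y) mm, top 75 mm above the table; grip it across the 20 mm. Axes as the jig's. Fully open, it stands at jig x=0, y=-165 mm. Just before it is the fence bar (200 x 24 mm, top 38.5 mm above the table) with two pads at x=+-78 mm that reach to jig y=-111 mm when fully open.
- hinge_stile_center (a point): Hinge stile: red-brown wooden bar 236 x 46 x 22 mm, 0.14 kg, with two round blind bores, 34 mm across, in its top face, 70 mm either side of the middle. Point: its centre, half-way up; x along its length, y across, z up. Closed up its centre is at jig (0, 102, 23) mm; lay it down up to 10 mm short of the stops, say at y=98.
- plain_stile_center (a point): Plain stile: the same red-brown bar, 236 x 46 x 22 mm, 0.14 kg, without bores. Point: its centre, half-way up; x along its length, y across, z up. Closed up its centre is at jig (0, -44, 23) mm; lay it down with a little gap before the rails, say at y=-62, clear of the open fence.
- wide_rail_center (a point): Wide rail: red-brown wooden piece 100 x 56 x 22 mm, 0.08 kg. Point: its centre, half-way up; x along its 100 mm (goes along jig y), y across its 56 mm, z up. Closed up its centre is at jig (-82, 29, 23) mm; lay it down with a little gap to the hinge stile, say at y=18.
- narrow_rail_center (a point): Narrow rail: red-brown wooden piece 100 x 38 x 22 mm, 0.05 kg. Point: its centre, half-way up; x along its 100 mm (goes along jig y), y across its 38 mm, z up. Closed up its centre is at jig (91, 29, 23) mm; lay it down with a little gap to the hinge stile, say at y=18.
- dark_block_center (a point): Dark block, not part of the frame: very dark brown cedar block 40 x 110 x 22 mm. Point: its centre, half-way up; y along its length.
- pale_offcut_center (a point): Pale pine offcut, not part of the frame: 44 x 140 x 19 mm. Point: its centre, half-way up; y along its length.

How it is judged:
By the outcome, as a careful person would: the job done as asked, in the order asked, and still so for the second after the job is handed in, with the robot touching nothing.
It also fails if it takes over 112 s, if anything falls off the work surface, if the arm or the gripper's body presses on something with over 40 N, if the wrist force passes 120 N, or if a joint passes its speed limit or range.

## Working session

There is one attempt and no reset: what is moved stays moved. The work goes in short steps, Python scripts to look and compute and a tool call to move; the robot and the scene stay as the last step left them, time stands still between calls to the robot, and variables do not carry over. Pictures are saved under pics/ and viewed, at most 14 in all, crops included, and the job is handed in when it is done.

Besides the shell and the picture viewer there is one more tool, called as name([rows], argument=value, ...), one row to a line, values as JSON. send_rows: Moves the arm, as the interface text tells. Its arguments: {"type":"object","properties":{"commands":{"type":"array"},"fingers":{"type":"number"},"grip_force":{"type":"number"}},"required":["commands"]}

```bash
mkdir -p pics; ls
python3 - <<'E'
from station import arm
import cv2
print(arm.hold_point_z, arm.observe())
for n in("scene","top"):
    im=arm.snapshot(n); cv2.imwrite(f"pics/{n}0.png",cv2.resize(im[:,:,::-1],None,fx=1.25,fy=1.25,interpolation=cv2.INTER_CUBIC)); m=arm.camera_model(n); print(n,m)
    cv2.imwrite(f"raw_{n}0.png",im[:,:,::-1])
E
```

```text
pics
-0.0187 {'clock': 0.0, 'q': array([ 1.15999850e+00,  4.23841674e-01,  1.63070272e+00,  1.08835020e-05,
        1.08857381e+00, -1.89841054e-02]), 'qd': array([ 0.00013651, -0.0008573 , -0.00209164, -0.00106484,  0.00062331,
        0.00045169]), 'joint_torque': array([ 4.76239351e-03, -5.57371652e+01, -2.81753111e+01,  1.62712822e-04,
        7.27930092e-03,  9.11234395e-06]), 'eef_pos': array([0.23841211, 0.57715029, 0.23054016]), 'tool_rot': array([ 1.94658552e-01,  9.80870769e-01, -7.44202552e-04, -1.67363118e-04]), 'contact_force': array([-0.40164162,  0.24473706,  0.20006645]), 'moment': array([ 0.06453444, -0.00196434, -0.03092671]), 'finger_force': 0.0, 'opening': 0.9999094702118706}
scene {'fx': 603.530563064344, 'fy': 603.530563064344, 'cx': 332.31179911784375, 'cy': 238.12392656090387, 'origin': array([-0.62585048, -0.81266908,  1.00470513]), 'rotation': array([ 0.79017293, -0.39416324,  0.21067499, -0.41937827])}
top {'fx': 442.21519491195306, 'fy': 442.21519491195306, 'cx': 316.54980341490835, 'cy': 245.12565502663554, 'origin': array([0.29905039, 0.01473325, 1.14410977]), 'rotation': array([ 0.70897768, -0.70104953,  0.05903921, -0.04893433])}
```

View pics/top0.png

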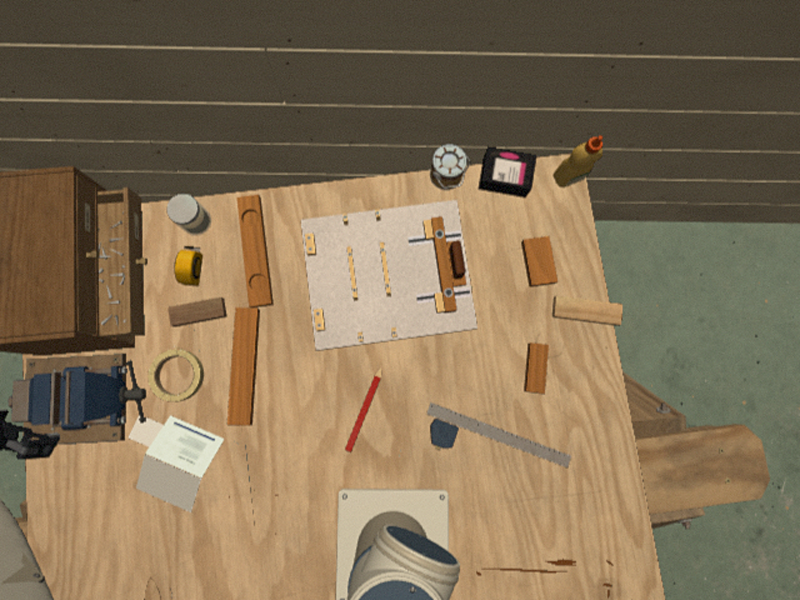

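View pics/scene0.png

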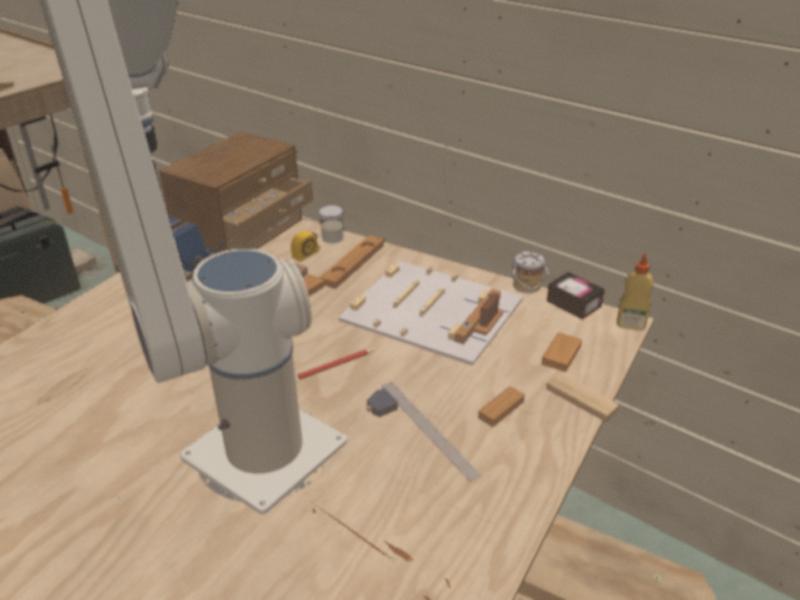

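Run:
```python
import cv2
im=cv2.imread("raw_top0.png")
def crop(x0,y0,x1,y1,s,n):
    c=cv2.resize(im[y0:y1,x0:x1],None,fx=s,fy=s,interpolation=cv2.INTER_CUBIC)
    for x in range((x0+9)//10*10,x1,10): cv2.line(c,(int((x-x0+.5)*s),0),(int((x-x0+.5)*s),4 if x%50 else 14),(0,0,255),1)
    for y in range((y0+9)//10*10,y1,10): cv2.line(c,(0,int((y-y0+.5)*s)),(4 if y%50 else 14,int((y-y0+.5)*s)),(0,0,255),1)
    cv2.imwrite("pics/"+n,c)
crop(175,150,225,345,3,"a.png")
crop(235,155,390,285,5,"b.png")
crop(410,180,460,320,4,"c.png")
import numpy as np
a=cv2.imread("pics/a.png");c=cv2.imread("pics/c.png")
o=np.zeros((600,400,3),np.uint8);o[:585,:150]=a[:600];o[:560,170:370]=c;cv2.imwrite("pics/ac.png",o)
b=cv2.imread("pics/b.png");print(b.shape);cv2.imwrite("pics/b.png",b[:600])
```

```text
(650, 775, 3)
```

View pics/ac.png

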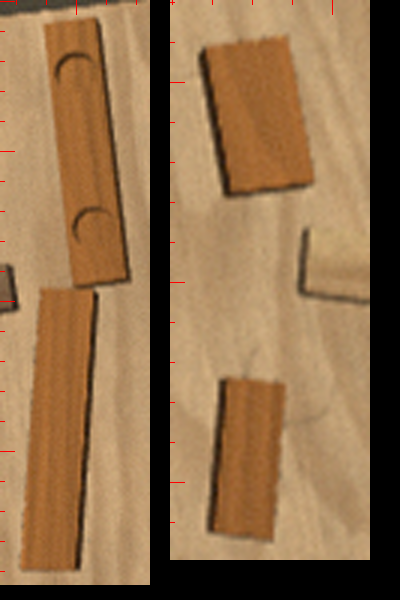

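Run:
```python
import cv2
im=cv2.imread("raw_top0.png")
c=cv2.resize(im[155:285,235:390],None,fx=4.5,fy=4.5,interpolation=cv2.INTER_CUBIC);cv2.imwrite("pics/b.png",c);print(c.shape)
```

```text
(585, 698, 3)
```

View pics/b.png

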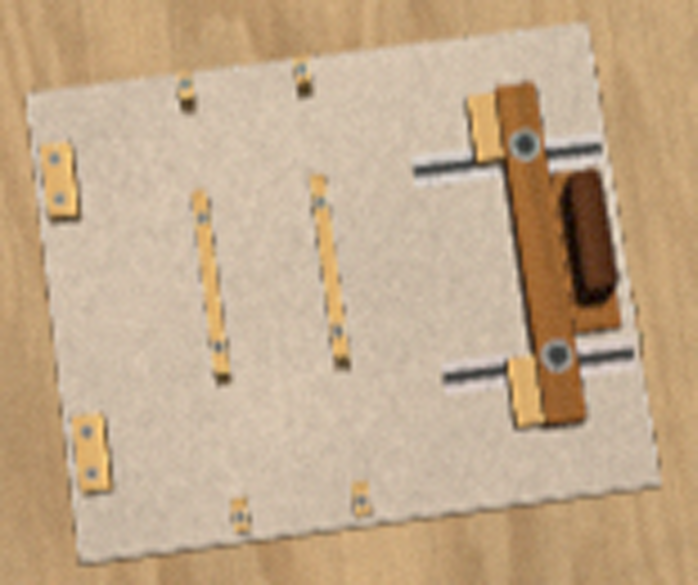

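```bash
cat > h.py <<'E'
import numpy as np, cv2
from scipy.optimize import least_squares
from scipy.spatial.transform import Rotation as R
from station import arm
M=arm.camera_model("top")
def proj(P,M=M):
    c=R.from_quat(M["rotation"]).inv().apply(np.atleast_2d(P)-M["origin"])
    return np.c_[M["fx"]*c[:,0]/c[:,2]+M["cx"],M["fy"]*c[:,1]/c[:,2]+M["cy"]]
def place(p,L):
    c,s=np.cos(p[2]),np.sin(p[2]);L=np.array(L,float)
    return np.c_[p[0]+c*L[:,0]-s*L[:,1],p[1]+s*L[:,0]+c*L[:,1],L[:,2]]
def fit(L,px,p0):
    r=least_squares(lambda p:(proj(place(p,L))-px).ravel(),p0)
    return r.x,np.sqrt(np.mean(r.fun**2))
def corners(l,w,z): # TL,TR,BR,BL in image: +x up, +y left
    return [[l/2,w/2,z],[l/2,-w/2,z],[-l/2,-w/2,z],[-l/2,w/2,z]]
E
python3 - <<'E'
from h import *
A=lambda q,x0,y0,s,o=0:np.array([[x0+(x-o+.5)/s-.5,y0+(y+.5)/s-.5] for x,y in q])
D={}
D['hinge']=fit(corners(.236,.046,.022),A([(45,24),(95,19),(125,281),(75,286)],175,150,3),[.6,.4,0])
D['plain']=fit(corners(.236,.046,.022),A([(41,289),(93,290),(75,569),(22,568)],175,150,3),[.4,.4,0])
D['wide']=fit(corners(.1,.056,.022),A([(206,46),(288,38),(313,182),(230,190)],410,180,4,170),[.6,-.3,0])
D['narrow']=fit(corners(.1,.038,.022),A([(225,379),(285,383),(270,539),(214,532)],410,180,4,170),[.4,-.3,0])
D['jig']=fit([[.14,.15,.012],[.14,-.186,.012],[-.14,-.186,.012],[-.14,.15,.012]],A([(27,93),(588,24),(660,485),(82,562)],235,155,4.5),[.6,0,0])
for k,(p,e) in D.items(): print(k,p.round(4),np.degrees(p[2]).round(2),e.round(2))
j=D['jig'][0]
# overlay check
im=cv2.imread("raw_top0.png");S=3.0
x0,y0=165,140
c=cv2.resize(im[y0:345,x0:465],None,fx=2.6,fy=2.6,interpolation=cv2.INTER_CUBIC)
def dr(P,col):
    q=((proj(P)-[x0,y0]+.5)*2.6-.5).round().astype(int);cv2.polylines(c,[q.reshape(-1,1,2)],True,col,1)
for k,(l,w) in dict(hinge=(.236,.046),plain=(.236,.046),wide=(.1,.056),narrow=(.1,.038)).items(): dr(place(D[k][0],corners(l,w,.022)),(255,255,0))
for x1,x2,y1,y2,z in [(-.102,-.058,.125,.145,.027),(.058,.102,.125,.145,.027),(-.049,.067,.051,.06,.027),(-.049,.067,-.018,-.009,.027),(-.14,.14,-.186,.15,.012),(-.035,.035,-.175,-.155,.075)]:
    dr(place(j,[[x1,y1,z],[x2,y1,z],[x2,y2,z],[x1,y2,z]]),(255,0,0))
cv2.imwrite("pics/ov.png",c)
def T(x,y): return place(j,[[x,y,0]])[0][:2].round(4)
for n,x,y in [('hinge',0,.098),('plain',0,-.062),('wide',-.082,.018),('narrow',.091,.018),('handle',0,-.165)]: print(n,T(x,y))
E
```

```text
hinge [0.5874 0.296  0.1576] 9.03 0.47
plain [ 0.3492  0.3068 -0.0136] -0.78 0.52
wide [ 0.5739 -0.3008  0.1297] 7.43 0.45
narrow [ 0.3501 -0.2874 -0.11  ] -6.3 0.42
jig [0.5418 0.0345 0.1443] 8.27 0.42
hinge [0.5277 0.1315]
plain [ 0.5507 -0.0268]
wide [0.458  0.0405]
narrow [0.6292 0.0654]
handle [ 0.5655 -0.1288]
```

View pics/ov.png

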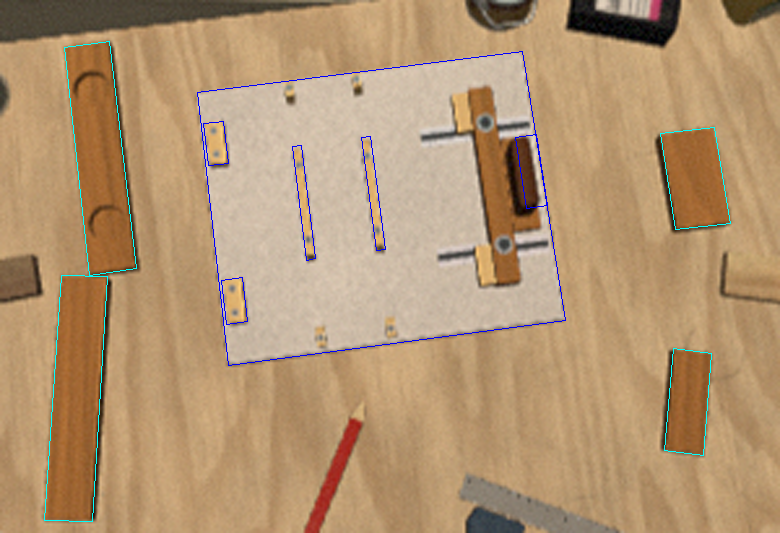

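send_rows([
  [0.025, -0.02, -0.005, 2.25],
  [0.025, -0.02, -0.005, 2.25],
  [0.025, -0.02, -0.005, 2.25],
  [0.025, -0.02, -0.005, 2.25],
  [0.025, -0.02, -0.005, 2.25],
  [0.025, -0.02, -0.005, 2.25],
  [0.025, -0.02, -0.005, 2.25],
  [0.025, -0.02, -0.005, 2.25],
  [0.025, -0.02, -0.005, 2.25],
  [0.025, -0.02, -0.005, 2.25],
  [0.025, -0.02, -0.005, 2.25],
  [0.025, -0.02, -0.005, 2.25],
  [0.025, -0.02, -0.005, 2.25],
  [0.025, -0.02, -0.005, 2.25],
  [0, 0, -0.03, 0],
  [0, 0, -0.03, 0],
  [0, 0, 0, 0],
  [0, 0, 0, 0],
], fingers=0.07, grip_force=40)

```text
clock: 1.6
eef_pos: [0.5871, 0.2968, 0.0995]
tool_rot: [-0.079, 0.997, -0.001, -0.002]
contact_force: [0.2, 0.2, -0.0]
opening: 0.821
finger_force: 0.0
```

send_rows([
  [0, -0.001, -0.03, 0],
  [0, 0, -0.03, 0],
  [0, 0, -0.02, 0],
  [0, 0, -0.0135, 0],
  [0, 0, 0, 0],
  [0, 0, 0, 0],
])

```text
clock: 2.1
eef_pos: [0.5891, 0.2973, 0.0088]
tool_rot: [-0.079, 0.997, 0.0, 0.0]
contact_force: [0.1, 0.8, -0.1]
opening: 0.822
finger_force: 0.0
```

send_rows([
  [0, 0, 0, 0],
  [0, 0, 0, 0],
  [0, 0, 0, 0],
  [0, 0, 0, 0],
  [0, 0, 0, 0],
  [0, 0, 0, 0],
], fingers=0.03)

```text
clock: 2.6
eef_pos: [0.59, 0.2974, 0.0101]
tool_rot: [-0.079, 0.997, 0.001, 0.002]
contact_force: [-0.5, 0.1, 7.0]
opening: 0.527
finger_force: 41.8
```

send_rows([
  [0, 0, 0.02, 0],
  [0, 0, 0.03, 0],
  [0, 0, 0.02, 0],
  [-0.008, -0.02, 0, -0.4],
  [-0.012, -0.032, 0, -0.4],
  [-0.012, -0.032, 0, 0],
  [-0.012, -0.032, 0, 0],
  [-0.01, -0.03, 0, 0],
  [-0.006, -0.0175, 0, 0],
  [0, 0, 0, 0],
  [0, 0, 0, 0],
  [0, 0, 0, 0],
])

```text
clock: 3.6
eef_pos: [0.5296, 0.1336, 0.0786]
tool_rot: [-0.072, 0.997, 0.0, 0.001]
contact_force: [0.5, -0.4, -0.8]
opening: 0.522
finger_force: 41.6
```

```bash
cat >> h.py <<'E'
J=np.array([.5418,.0345,.1443])
def tojig(x,y):
    c,s=np.cos(J[2]),np.sin(J[2]);d=np.array([x,y])-J[:2]
    return np.array([c*d[0]+s*d[1],-s*d[0]+c*d[1]])
def ang(q):
    y=R.from_quat(q).apply([0,1,0]);return np.degrees(np.arctan2(y[1],y[0]))
def show(n,x0=165,y0=120,x1=465,y1=350,s=2.6):
    im=arm.snapshot("top")[:,:,::-1];cv2.imwrite(f"raw_{n}.png",im)
    cv2.imwrite(f"pics/{n}.png",cv2.resize(im[y0:y1,x0:x1],None,fx=s,fy=s,interpolation=cv2.INTER_CUBIC))
E
python3 - <<'E'
from h import *
o=arm.observe();print(o['eef_pos'],tojig(*o['eef_pos'][:2]),ang(o['tool_rot']),np.degrees(J[2])+90,o['opening'],o['contact_force'],R.from_quat(o['tool_rot']).apply([0,0,1]))
show("g1")
E
```

```text
[0.52963689 0.13364123 0.0785669 ] [0.00221978 0.09985989] 98.23307262098935 98.26778098373778 0.5217749940239456 [ 0.45115043 -0.36911107 -0.76228865] [ 1.86941988e-03  5.88416552e-04 -9.99998080e-01]
```

View pics/g1.png

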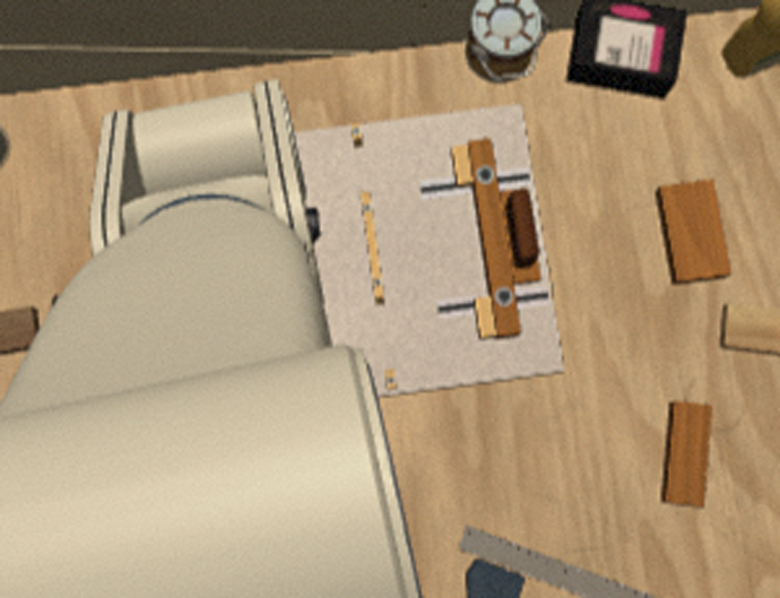

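send_rows([
  [0, 0, -0.02, 0],
  [0, 0, -0.02, 0],
  [0, 0, -0.008, 0],
  [0, 0, -0.005, 0],
  [0, 0, -0.002, 0],
  [0, 0, 0, 0],
  [0, 0, 0, 0],
  [0, 0, 0, 0],
])

```text
clock: 4.32
eef_pos: [0.5293, 0.1333, 0.0236]
tool_rot: [-0.072, 0.997, 0.0, 0.001]
contact_force: [-0.7, -0.0, -1.2]
opening: 0.527
finger_force: 41.6
```

send_rows([
  [0, 0, -0.001, 0],
  [0, 0, -0.001, 0],
  [0, 0, 0, 0],
  [0, 0, 0, 0],
])

```text
clock: 4.65
eef_pos: [0.5292, 0.1332, 0.0221]
tool_rot: [-0.072, 0.997, 0.0, 0.001]
contact_force: [-2.4, -0.0, 8.8]
opening: 0.524
finger_force: 42.7
```

send_rows([
  [0, 0, 0, 0],
  [0, 0, 0, 0],
  [0, 0, 0, 0],
], fingers=0.051)

```text
clock: 4.9
eef_pos: [0.5288, 0.1331, 0.021]
tool_rot: [-0.072, 0.997, 0.0, 0.0]
contact_force: [0.2, -0.4, -0.6]
opening: 0.597
finger_force: 0.0
```

send_rows([
  [0, 0, 0.005, 0],
  [0, 0, 0.01, 0],
  [0, 0, 0.02, 0],
  [0, 0, 0.03, 0],
  [0, 0, 0.03, 0],
  [0, -0.02, 0.01, -7],
  [0, -0.04, 0, -7],
  [0, -0.04, 0, -7],
  [0, -0.04, 0, -7],
  [0, -0.04, 0, -7],
  [0, -0.04, 0, -7],
  [0, -0.04, 0, -7],
  [0, -0.04, 0, -7],
  [0, -0.04, 0, -7],
  [0, -0.04, 0, -7],
  [0, -0.03, 0, -7],
  [0, 0, 0, 0],
])

```text
clock: 6.32
eef_pos: [0.5292, -0.2825, 0.1272]
tool_rot: [0.569, 0.822, -0.0, 0.002]
contact_force: [-0.7, 0.7, 0.4]
opening: 0.596
finger_force: 0.0
```

Run:
```python
from h import *
o=arm.observe();print(o['eef_pos'],ang(o['tool_rot']),o['q'])
show("h1",230,130,400,300,3.5)
```

```text
[ 0.52916732 -0.28248581  0.12717647] 20.66964461934757 [-5.09687001e-01  5.19067500e-01  1.75641309e+00 -1.30491187e-03
  8.62136974e-01 -8.69589747e-01]
```

View pics/h1.png

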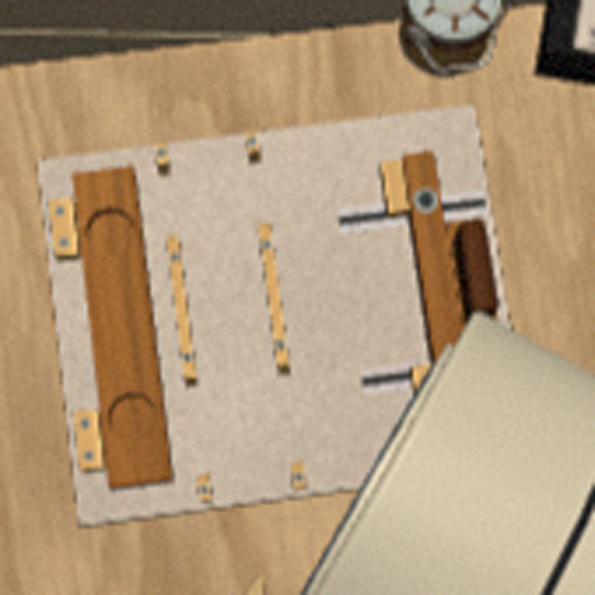

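send_rows([
  [0.0045, -0.002, 0, 7],
  [0.0045, -0.002, 0, 7],
  [0.0045, -0.002, 0, 7],
  [0.0045, -0.002, 0, 7],
  [0.0045, -0.002, 0, 7],
  [0.0045, -0.002, 0, 7],
  [0.0045, -0.002, 0, 7],
  [0.0045, -0.002, 0, 7],
  [0.0045, -0.001, 0, 7],
  [0.004, -0.001, 0, 7],
  [0, 0, 0, 6.7],
  [0, 0, -0.03, 0],
  [0, 0, -0.03, 0],
  [0, 0, -0.02, 0],
  [0, 0, 0, 0],
  [0, 0, 0, 0],
], fingers=0.078)

```text
clock: 7.7
eef_pos: [0.5725, -0.2933, 0.0454]
tool_rot: [-0.07, 0.998, 0.001, -0.001]
contact_force: [0.4, -0.2, 0.1]
opening: 0.912
finger_force: 0.0
```

Run:
```python
from h import *
o=arm.observe();print(o['eef_pos'],ang(o['tool_rot']),o['opening'])
```

```text
[ 0.57251573 -0.29331458  0.04541001] 98.0730220169735 0.9117299018804691
```

send_rows([
  [0.0015, -0.0075, 0, -0.7],
  [0, 0, 0, 0],
  [0, 0, -0.02, 0],
  [0, 0, -0.015, 0],
  [0, 0, -0.005, 0],
  [0, 0, 0, 0],
  [0, 0, 0, 0],
])

```text
clock: 8.28
eef_pos: [0.5746, -0.3024, 0.0058]
tool_rot: [-0.063, 0.998, 0.0, -0.0]
contact_force: [0.3, 0.3, 0.6]
opening: 0.914
finger_force: 0.0
```

send_rows([
  [0, 0, 0, 0],
  [0, 0, 0, 0],
  [0, 0, 0, 0],
  [0, 0, 0, 0],
  [0, 0, 0, 0],
  [0, 0, 0, 0],
], fingers=0.04)

```text
clock: 8.78
eef_pos: [0.5753, -0.3028, 0.0069]
tool_rot: [-0.063, 0.998, -0.0, 0.001]
contact_force: [0.2, 0.1, 5.8]
opening: 0.642
finger_force: 43.0
```

send_rows([
  [0, 0, 0.02, 0],
  [0, 0, 0.04, 0],
  [0, 0, 0.04, 0],
  [-0.004, 0.012, 0.005, -6.5],
  [-0.009, 0.0275, 0, -6.5],
  [-0.009, 0.0275, 0, -6.5],
  [-0.009, 0.0275, 0, -6.5],
  [-0.009, 0.0275, 0, -6.5],
  [-0.009, 0.0275, 0, -6.5],
  [-0.009, 0.0275, 0, -6.5],
  [-0.009, 0.0275, 0, -6.5],
  [-0.009, 0.0275, 0, -6.5],
  [-0.009, 0.0275, 0, -6.5],
  [-0.009, 0.0275, 0, -6.5],
  [-0.009, 0.0275, 0, -6.5],
  [-0.009, 0.0275, 0, -6.5],
  [-0.005, 0.0, 0, -4.6],
  [0, 0, 0, 0],
  [0, 0, 0, 0],
  [0, 0, 0, 0],
])

```text
clock: 10.45
eef_pos: [0.4582, 0.0393, 0.111]
tool_rot: [0.654, 0.756, 0.0, 0.0]
contact_force: [-0.1, 0.3, -0.3]
opening: 0.644
finger_force: 42.7
```

Run:
```python
from h import *
o=arm.observe();print(o['eef_pos'],tojig(*o['eef_pos'][:2]),ang(o['tool_rot']),o['opening'],o['contact_force'])
```

```text
[0.45816617 0.0392517  0.11096819] [-0.08208131  0.01672883] 8.265960872216413 0.6440089095925055 [-0.12913236  0.34600699 -0.32487029]
```

send_rows([
  [0, 0, -0.03, 0],
  [0, 0, -0.03, 0],
  [0, 0, -0.016, 0],
  [0, 0, -0.008, 0],
  [0, 0, -0.004, 0],
  [0, 0, -0.002, 0],
  [0, 0, -0.001, 0],
  [0, 0, -0.001, 0],
  [0, 0, 0, 0],
  [0, 0, 0, 0],
])

```text
clock: 11.28
eef_pos: [0.4582, 0.0397, 0.0195]
tool_rot: [0.655, 0.756, 0.0, 0.0]
contact_force: [0.5, 0.5, -1.6]
opening: 0.648
finger_force: 42.6
```

send_rows([
  [0, 0, -0.001, 0],
  [0, 0, -0.0005, 0],
  [0, 0, 0, 0],
  [0, 0, 0, 0],
])

```text
clock: 11.62
eef_pos: [0.4582, 0.0397, 0.0188]
tool_rot: [0.655, 0.756, 0.0, 0.001]
contact_force: [-2.7, -0.5, 18.4]
opening: 0.644
finger_force: 44.7
```

send_rows([
  [0, 0, 0, 0],
  [0, 0, 0, 0],
  [0, 0, 0, 0],
], fingers=0.064)

```text
clock: 11.87
eef_pos: [0.4578, 0.0397, 0.0175]
tool_rot: [0.655, 0.756, 0.0, 0.0]
contact_force: [0.7, -0.5, -0.1]
opening: 0.754
finger_force: 0.0
```

send_rows([
  [0, 0, 0.01, 0],
  [0, 0, 0.03, 0],
  [0, 0, 0.03, 0],
  [0, 0, 0.04, 0],
  [-0.008, -0.027, 0, 6.3],
  [-0.009, -0.027, 0, 6.3],
  [-0.009, -0.027, 0, 6.3],
  [-0.009, -0.027, 0, 6.3],
  [-0.009, -0.027, 0, 6.3],
  [-0.009, -0.027, 0, 6.3],
  [-0.009, -0.027, 0, 6.3],
  [-0.009, -0.027, 0, 6.3],
  [-0.009, -0.027, 0, 6.3],
  [-0.009, -0.027, 0, 6.3],
  [-0.009, -0.027, 0, 6.3],
  [-0.01, -0.03, 0, 6.1],
  [0, 0, -0.03, 0],
  [0, 0, -0.03, 0],
  [0, 0, 0, 0],
  [0, 0, 0, 0],
])

```text
clock: 13.53
eef_pos: [0.3485, -0.2865, 0.0668]
tool_rot: [0.056, 0.998, 0.001, -0.002]
contact_force: [-0.2, 0.6, -0.4]
opening: 0.749
finger_force: 0.0
```

Run:
```python
from h import *
o=arm.observe();print(o['eef_pos'],ang(o['tool_rot']),o['opening'])
show("w1",230,130,400,300,3.5)
```

```text
[ 0.34848055 -0.2864991   0.06682009] 83.53321308475837 0.748731451407231
```

View pics/w1.png

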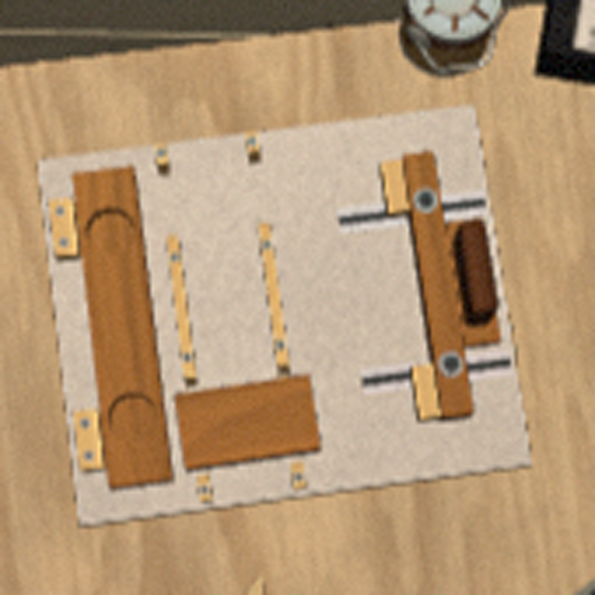

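send_rows([
  [0.0015, -0.001, -0.01, 0.2],
  [0, 0, -0.025, 0],
  [0, 0, -0.018, 0],
  [0, 0, -0.008, 0],
  [0, 0, 0, 0],
  [0, 0, 0, 0],
])

```text
clock: 14.08
eef_pos: [0.3516, -0.2884, 0.0068]
tool_rot: [0.054, 0.999, -0.0, 0.0]
contact_force: [-0.2, 0.7, -0.4]
opening: 0.749
finger_force: 0.0
```

send_rows([
  [0, 0, 0, 0],
  [0, 0, 0, 0],
  [0, 0, 0, 0],
  [0, 0, 0, 0],
  [0, 0, 0, 0],
  [0, 0, 0, 0],
], fingers=0.025)

```text
clock: 14.58
eef_pos: [0.3518, -0.2889, 0.0075]
tool_rot: [0.054, 0.999, -0.001, 0.001]
contact_force: [0.4, 0.9, 6.6]
opening: 0.433
finger_force: 40.1
```

send_rows([
  [0, 0, 0.02, 0],
  [0, 0, 0.04, 0],
  [0, 0, 0.042, 0],
  [0.01, 0.0126, 0, -4],
  [0.02, 0.025, 0, -5.5],
  [0.02, 0.025, 0, -5.5],
  [0.02, 0.025, 0, -5.5],
  [0.02, 0.025, 0, -5.5],
  [0.02, 0.025, 0, -5.5],
  [0.02, 0.025, 0, -5.5],
  [0.02, 0.025, 0, -5.5],
  [0.02, 0.025, 0, -5.5],
  [0.02, 0.025, 0, -5.5],
  [0.02, 0.025, 0, -5.5],
  [0.02, 0.025, 0, -5.5],
  [0.02, 0.025, 0, -5.5],
  [0.02, 0.025, 0, -5.5],
  [0.0076, 0.015, 0, 0],
  [0, 0, 0, 0],
  [0, 0, 0, 0],
])

```text
clock: 16.25
eef_pos: [0.6282, 0.0647, 0.1081]
tool_rot: [0.653, 0.757, -0.0, -0.0]
contact_force: [0.1, -1.5, -1.5]
opening: 0.436
finger_force: 40.7
```

Run:
```python
from h import *
o=arm.observe();print(o['eef_pos'],tojig(*o['eef_pos'][:2]),ang(o['tool_rot']),o['opening'],o['contact_force'])
```

```text
[0.62822831 0.06465703 0.10811225] [0.08986662 0.01741523] 8.46681849975198 0.4362860514928792 [ 0.08987915 -1.53011641 -1.48240775]
```

Nudge by (+1, -1 mm, -0.2°), lower to about 0.0195.

send_rows([
  [0.001, -0.001, -0.02, -0.2],
  [0, 0, -0.03, 0],
  [0, 0, -0.02, 0],
  [0, 0, -0.008, 0],
  [0, 0, -0.004, 0],
  [0, 0, -0.003, 0],
  [0, 0, -0.002, 0],
  [0, 0, -0.0015, 0],
  [0, 0, 0, 0],
  [0, 0, 0, 0],
])

```text
clock: 17.08
eef_pos: [0.6302, 0.0633, 0.0203]
tool_rot: [0.656, 0.755, 0.0, 0.0]
contact_force: [-0.0, -0.3, -0.0]
opening: 0.436
finger_force: 40.7
```

send_rows([
  [0, 0, -0.001, 0],
  [0, 0, -0.0005, 0],
  [0, 0, 0, 0],
  [0, 0, 0, 0],
])

```text
clock: 17.42
eef_pos: [0.6303, 0.0633, 0.0196]
tool_rot: [0.656, 0.755, 0.0, 0.0]
contact_force: [-3.1, -0.9, 9.4]
opening: 0.435
finger_force: 41.9
```

send_rows([
  [0, 0, 0, 0],
  [0, 0, 0, 0],
  [0, 0, 0, 0],
], fingers=0.048)

```text
clock: 17.67
eef_pos: [0.6298, 0.0633, 0.0181]
tool_rot: [0.656, 0.755, 0.0, 0.0]
contact_force: [0.5, 0.0, -0.1]
opening: 0.561
finger_force: 0.0
```

send_rows([
  [0, 0, 0.01, 0],
  [0, 0, 0.03, 0],
  [0, 0, 0.03, 0],
  [0, 0, 0.03, 0],
  [-0.0225, 0.0195, 0, 6.5],
  [-0.0225, 0.0195, 0, 6.5],
  [-0.0225, 0.0195, 0, 6.5],
  [-0.0225, 0.0195, 0, 6.5],
  [-0.0225, 0.0195, 0, 6.5],
  [-0.0225, 0.0195, 0, 6.5],
  [-0.0225, 0.0195, 0, 6.5],
  [-0.0225, 0.0195, 0, 6.5],
  [-0.0225, 0.0195, 0, 6.5],
  [-0.0225, 0.0195, 0, 6.5],
  [-0.0225, 0.0195, 0, 6.5],
  [-0.0225, 0.0195, 0, 6.5],
  [-0.011, 0.01, 0, 3],
  [0, 0, -0.03, 0],
  [0, 0, 0, 0],
  [0, 0, 0, 0],
], fingers=0.07)

```text
clock: 19.33
eef_pos: [0.3478, 0.3066, 0.0877]
tool_rot: [0.008, 1.0, -0.001, -0.001]
contact_force: [-0.5, 0.3, 0.1]
opening: 0.82
finger_force: 0.0
```

Run:
```python
from h import *
o=arm.observe();print(o['eef_pos'],ang(o['tool_rot']),o['opening'])
show("n1",230,130,400,300,3.5)
```

```text
[0.34781485 0.30664252 0.08765615] 89.06804216060324 0.8200171884536729
```

View pics/n1.png

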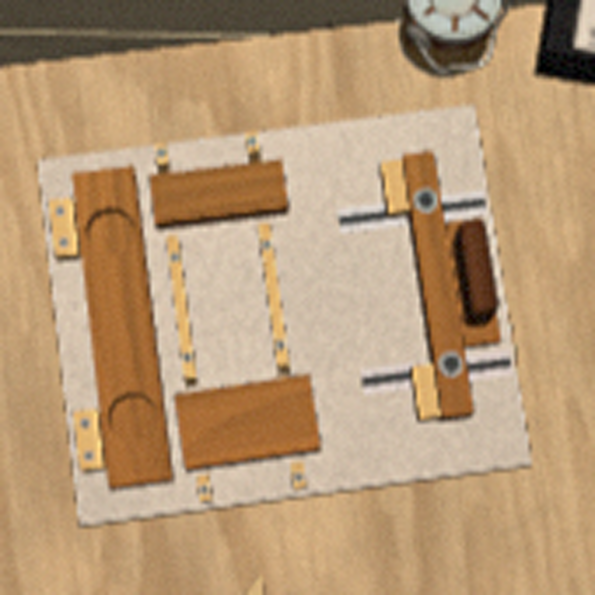

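send_rows([
  [0.001, 0, -0.02, 0.1],
  [0, 0, -0.03, 0],
  [0, 0, -0.02, 0],
  [0, 0, -0.012, 0],
  [0, 0, 0, 0],
  [0, 0, 0, 0],
])

```text
clock: 19.88
eef_pos: [0.3504, 0.3071, 0.0066]
tool_rot: [0.008, 1.0, -0.0, -0.0]
contact_force: [-0.5, -0.0, 0.4]
opening: 0.822
finger_force: 0.0
```

send_rows([
  [0, 0, 0, 0],
  [0, 0, 0, 0],
  [0, 0, 0, 0],
  [0, 0, 0, 0],
  [0, 0, 0, 0],
  [0, 0, 0, 0],
], fingers=0.03)

```text
clock: 20.38
eef_pos: [0.3507, 0.3078, 0.0075]
tool_rot: [0.008, 1.0, 0.001, 0.001]
contact_force: [1.0, -2.3, 5.4]
opening: 0.528
finger_force: 40.5
```

Run:
```python
from h import *
px=np.array([[230+(x+.5)/3.5-.5,130+(y+.5)/3.5-.5] for x,y in [(73,173),(134,167),(171,480),(110,488)]])
p,e=fit(corners(.236,.046,.034),px,[.52,.13,.14]);print(p,tojig(*p[:2]),np.degrees(p[2]),e)
print(arm.observe()['eef_pos'])
```

```text
[0.52734896 0.13351234 0.14220529] [-6.29012749e-05  1.00061345e-01] 8.147762872731578 0.23205537998026804
[0.35066191 0.30776298 0.00746641]
```

send_rows([
  [0, 0, 0.02, 0],
  [0, 0, 0.04, 0],
  [0, 0, 0.03, 0],
  [0.0085, -0.014, 0, 0.5],
  [0.017, -0.028, 0, 0.8],
  [0.017, -0.028, 0, 0.8],
  [0.017, -0.028, 0, 0.8],
  [0.017, -0.028, 0, 0.8],
  [0.017, -0.028, 0, 0.8],
  [0.017, -0.028, 0, 0.8],
  [0.017, -0.028, 0, 0.8],
  [0.017, -0.028, 0, 0.8],
  [0.017, -0.028, 0, 0.8],
  [0.017, -0.028, 0, 0.8],
  [0.017, -0.028, 0, 0.5],
  [0.006, -0.0124, 0, 0],
  [0, 0, 0, 0],
  [0, 0, 0, 0],
])

```text
clock: 21.88
eef_pos: [0.5509, -0.0276, 0.0964]
tool_rot: [-0.07, 0.998, 0.0, -0.0]
contact_force: [-0.6, -0.4, -1.9]
opening: 0.526
finger_force: 42.8
```

Run:
```python
from h import *
o=arm.observe();print(o['eef_pos'],tojig(*o['eef_pos'][:2]),ang(o['tool_rot']),o['opening'],o['contact_force'])
```

```text
[ 0.55092873 -0.02755229  0.09639956] [ 0.00011075 -0.06272008] 98.04063081639988 0.5264243897655505 [-0.58036757 -0.43877108 -1.8816344 ]
```

send_rows([
  [0.0013, 0.0005, -0.02, 0.2],
  [0, 0, -0.03, 0],
  [0, 0, -0.015, 0],
  [0, 0, -0.006, 0],
  [0, 0, -0.003, 0],
  [0, 0, -0.002, 0],
  [0, 0, -0.001, 0],
  [0, 0, -0.001, 0],
  [0, 0, 0, 0],
  [0, 0, 0, 0],
])

```text
clock: 22.72
eef_pos: [0.5531, -0.0263, 0.0195]
tool_rot: [-0.073, 0.997, 0.0, 0.001]
contact_force: [-2.0, 3.1, 5.7]
opening: 0.527
finger_force: 43.6
```

Run:
```python
from h import *
o=arm.observe();print(o['eef_pos'],tojig(*o['eef_pos'][:2]),ang(o['tool_rot']),o['contact_force'])
```

```text
[ 0.55309895 -0.02630558  0.01950568] [ 0.00243769 -0.0617984 ] 98.35217376666272 [-1.98711802  3.10435494  5.66439743]
```

send_rows([
  [-0.001, 0, 0, 0],
  [0, 0, 0, 0],
  [0, 0, 0, 0],
])

```text
clock: 22.97
eef_pos: [0.553, -0.0265, 0.0195]
tool_rot: [-0.073, 0.997, -0.0, 0.002]
contact_force: [0.2, 4.1, 7.8]
opening: 0.529
finger_force: 43.9
```

send_rows([
  [0, 0, 0, 0],
  [0, 0, 0, 0],
  [0, 0, 0, 0],
], fingers=0.054)

```text
clock: 23.22
eef_pos: [0.5515, -0.0268, 0.0181]
tool_rot: [-0.073, 0.997, -0.0, 0.0]
contact_force: [-0.5, -0.3, 0.2]
opening: 0.629
finger_force: 0.0
```

send_rows([
  [0, 0, 0.01, 0],
  [0, 0, 0.03, 0],
  [0, 0, 0.04, 0],
  [0, 0, 0.04, 0],
  [0, -0.03, 0.01, 0],
  [0.005, -0.035, 0, 0],
  [0.005, -0.03, 0, 0],
  [0, 0, 0, 0],
  [0, 0, 0, 0],
], fingers=0.045)

```text
clock: 23.97
eef_pos: [0.5613, -0.1232, 0.1485]
tool_rot: [-0.071, 0.997, -0.0, 0.0]
contact_force: [-0.7, 0.1, -0.4]
opening: 0.532
finger_force: 19.2
```

Run:
```python
from h import *
px=np.array([[230+(x+.5)/3.5-.5,130+(y+.5)/3.5-.5] for x,y in [(457,224),(485,221),(497,308),(468,320)]])
p,e=fit(corners(.07,.02,.075),px,[.56,-.12,.14]);print(p,tojig(*p[:2]),e)
o=arm.observe();print(o['eef_pos'],tojig(*o['eef_pos'][:2]),ang(o['tool_rot']),o['contact_force'])
show("p1",230,130,400,300,3.5)
```

```text
[ 0.56316042 -0.12124487  0.12721164] [-0.00125765 -0.15719781] 0.7741143093278138
[ 0.56134842 -0.12319168  0.14845315] [-0.00333078 -0.15886382] 98.1881917051345 [-0.65205478  0.05090366 -0.37987717]
```

View pics/p1.png

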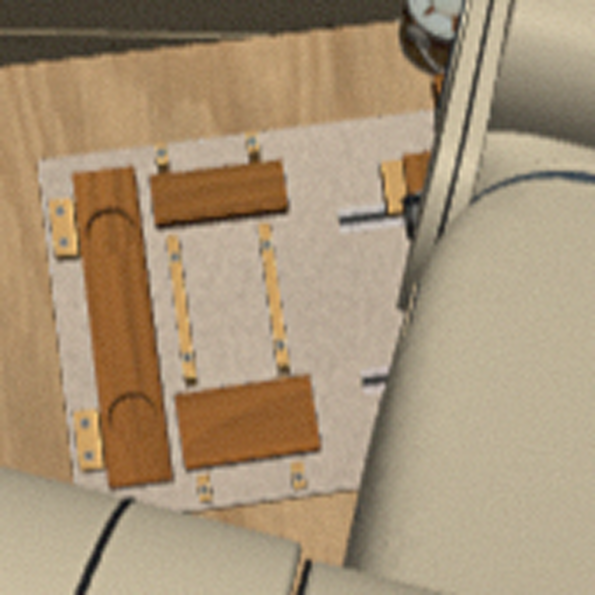

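The fingers were set to 45 mm in the same call as the lift, so they caught the plain stile again and it is still in the gripper. I'll tighten the grip and take a look.

send_rows([
  [0, 0, 0, 0],
  [0, 0, 0, 0],
  [0, 0, 0, 0],
], fingers=0.03)

```text
clock: 24.27
eef_pos: [0.5613, -0.1207, 0.1478]
tool_rot: [-0.073, 0.997, 0.0, -0.0]
contact_force: [-0.1, 0.1, -1.4]
opening: 0.516
finger_force: 43.9
```

Run:
```python
from h import *
im=arm.snapshot("scene")[:,:,::-1]
q=proj([.55,-.09,.12],arm.camera_model("scene"))[0];print(q)
x,y=int(q[0])-110,int(q[1])-80
cv2.imwrite("pics/s1.png",cv2.resize(im[y:y+160,x:x+220],None,fx=3.5,fy=3.5,interpolation=cv2.INTER_CUBIC))
```

```text
[378.91261993 225.08502891]
```

View pics/s1.png

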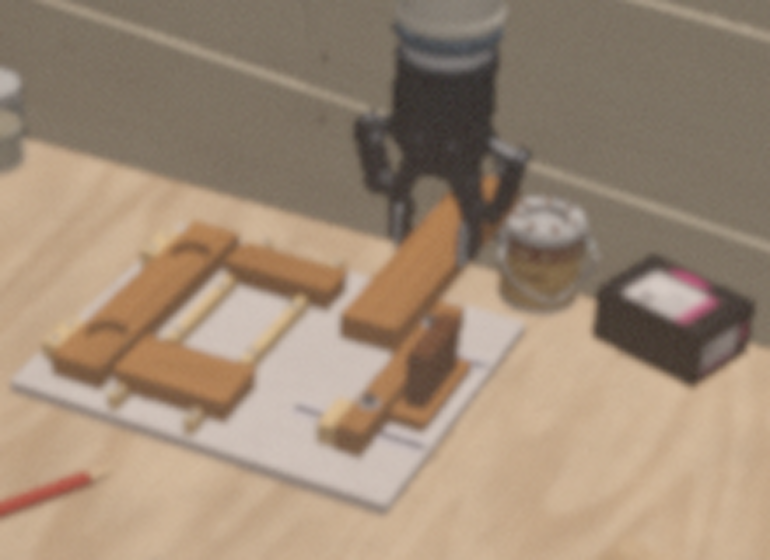

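send_rows([
  [-0.0015, 0.014, 0, 0],
  [-0.002, 0.02, 0, 0],
  [-0.002, 0.02, 0, 0],
  [-0.002, 0.02, 0, 0],
  [-0.0018, 0.02, 0, 0],
  [0, 0, -0.03, 0],
  [0, 0, -0.04, 0],
  [0, 0, -0.03, 0],
  [0, 0, -0.01, 0],
  [0, 0, 0, 0],
  [0, 0, 0, 0],
  [0, 0, 0, 0],
])

```text
clock: 25.32
eef_pos: [0.5535, -0.0275, 0.0396]
tool_rot: [-0.073, 0.997, -0.0, 0.001]
contact_force: [0.9, -0.9, -1.5]
opening: 0.523
finger_force: 43.9
```

Run:
```python
from h import *
o=arm.observe();print(o['eef_pos'],tojig(*o['eef_pos'][:2]),ang(o['tool_rot']),o['contact_force'])
```

```text
[ 0.55353986 -0.02754908  0.03959608] [ 0.00269521 -0.06309238] 98.35757158182082 [ 0.93168873 -0.88079284 -1.54789542]
```

send_rows([
  [-0.0012, 0.001, -0.004, 0],
  [0, 0, -0.003, 0],
  [0, 0, -0.003, 0],
  [0, 0, -0.002, 0],
  [0, 0, 0, 0],
  [0, 0, 0, 0],
])

```text
clock: 25.82
eef_pos: [0.551, -0.0267, 0.0259]
tool_rot: [-0.073, 0.997, 0.0, -0.0]
contact_force: [-0.5, -0.4, -2.4]
opening: 0.517
finger_force: 43.9
```

send_rows([
  [0, 0, -0.002, 0],
  [0, 0, -0.001, 0],
  [0, 0, -0.001, 0],
  [0, 0, 0, 0],
  [0, 0, 0, 0],
])

```text
clock: 26.23
eef_pos: [0.5514, -0.0268, 0.0247]
tool_rot: [-0.072, 0.997, -0.0, 0.001]
contact_force: [-8.3, -0.8, 28.8]
opening: 0.523
finger_force: 47.7
```

send_rows([
  [0, 0, 0.001, 0],
  [0, 0, 0, 0],
  [0, 0, 0, 0],
], fingers=0.056)

```text
clock: 26.48
eef_pos: [0.5514, -0.0267, 0.0232]
tool_rot: [-0.073, 0.997, -0.0, 0.0]
contact_force: [0.3, 0.2, -0.2]
opening: 0.657
finger_force: 0.0
```

send_rows([
  [0, 0, 0.01, 0],
  [0, 0, 0.03, 0],
  [0, 0, 0.04, 0],
  [0, 0, 0.04, 0],
  [0.001, -0.02, 0, 0],
  [0.005, -0.035, 0, 0],
  [0.006, -0.04, 0, 0],
  [0, 0, 0, 0],
  [0, 0, 0, 0],
])

```text
clock: 27.23
eef_pos: [0.5632, -0.1234, 0.1434]
tool_rot: [-0.071, 0.997, -0.0, 0.0]
contact_force: [-0.4, 0.5, -0.3]
opening: 0.654
finger_force: 0.0
```

Run:
```python
from h import *
o=arm.observe();print(o['eef_pos'],tojig(*o['eef_pos'][:2]),ang(o['tool_rot']),o['contact_force'])
im=arm.snapshot("scene")[:,:,::-1]
cv2.imwrite("pics/s2.png",cv2.resize(im[145:305,268:488],None,fx=3.5,fy=3.5,interpolation=cv2.INTER_CUBIC))
```

```text
[ 0.56315788 -0.12339428  0.14340616] [-0.00156925 -0.15932452] 98.15924575230673 [-0.44820428  0.53214139 -0.3286399 ]
```

View pics/s2.png

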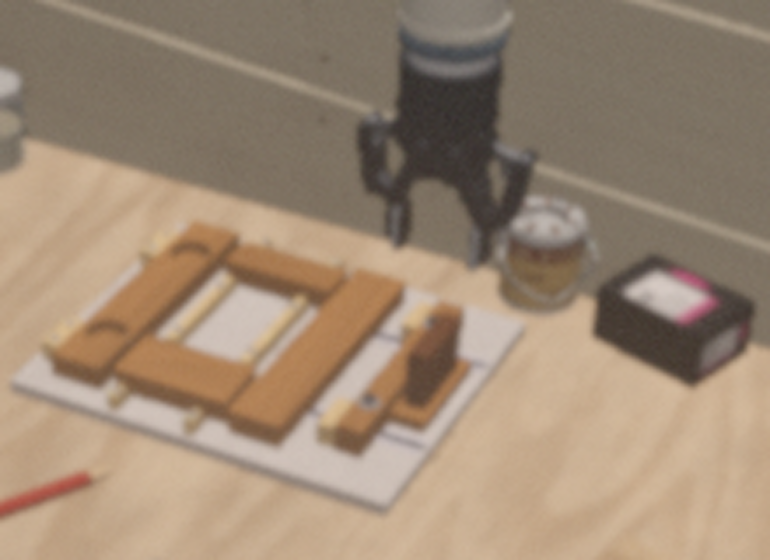

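send_rows([
  [0.001, 0.0005, -0.02, 0],
  [0, 0, -0.03, 0],
  [0, 0, -0.03, 0],
  [0, 0, -0.015, 0],
  [0, 0, -0.003, 0],
  [0, 0, 0, 0],
], fingers=0.045)

```text
clock: 27.78
eef_pos: [0.563, -0.1197, 0.0439]
tool_rot: [-0.073, 0.997, 0.001, -0.002]
contact_force: [-0.2, -0.1, 0.6]
opening: 0.527
finger_force: 0.0
```

send_rows([
  [0, 0, 0, 0],
  [0, 0, 0, 0],
  [0, 0, 0, 0],
  [0, 0, 0, 0],
  [0, 0, 0, 0],
], fingers=0.01)

```text
clock: 28.2
eef_pos: [0.565, -0.1212, 0.0465]
tool_rot: [-0.073, 0.997, -0.0, 0.001]
contact_force: [-0.4, 0.9, 7.0]
opening: 0.227
finger_force: 40.3
```

Run:
```python
from h import *
o=arm.observe();print(o['eef_pos'],tojig(*o['eef_pos'][:2]),ang(o['tool_rot']),o['contact_force'],o['opening']*85.4)
```

```text
[ 0.56504098 -0.1212332   0.04653158] [ 0.00060504 -0.15745668] 98.34894186586199 [-0.3601876   0.92438042  6.99757712] 19.421928148952485
```

send_rows([
  [-0.0003, 0.002, 0, 0],
  [-0.0003, 0.002, 0, 0],
  [-0.0003, 0.002, 0, 0],
  [-0.0003, 0.002, 0, 0],
  [-0.0003, 0.002, 0, 0],
  [-0.0003, 0.002, 0, 0],
  [-0.0003, 0.002, 0, 0],
  [-0.0003, 0.002, 0, 0],
  [-0.0003, 0.002, 0, 0],
  [-0.0003, 0.002, 0, 0],
  [-0.0003, 0.002, 0, 0],
  [-0.0003, 0.002, 0, 0],
  [-0.0003, 0.002, 0, 0],
  [-0.0003, 0.002, 0, 0],
  [-0.0003, 0.002, 0, 0],
  [-0.0003, 0.002, 0, 0],
  [0, 0, 0, 0],
  [0, 0, 0, 0],
], grip_force=50)

```text
clock: 29.7
eef_pos: [0.5605, -0.0899, 0.0466]
tool_rot: [-0.073, 0.997, -0.001, 0.001]
contact_force: [-0.3, -3.2, 6.9]
opening: 0.225
finger_force: 49.5
```

Run:
```python
from h import *
o=arm.observe();print(o['eef_pos'],tojig(*o['eef_pos'][:2]),ang(o['tool_rot']),o['contact_force'],o['opening']*85.4)
```

```text
[ 0.56047036 -0.08987871  0.04658382] [ 0.00059069 -0.12577082] 98.35573841517405 [-0.27889031 -3.15132965  6.87669859] 19.256235549529233
```

send_rows([
  [-0.0002, 0.001, 0, 0],
  [-0.0001, 0.001, 0, 0],
  [-0.0002, 0.001, 0, 0],
  [-0.0001, 0.001, 0, 0],
  [0, 0, 0, 0],
  [0, 0, 0, 0],
])

```text
clock: 30.2
eef_pos: [0.5599, -0.0862, 0.0466]
tool_rot: [-0.073, 0.997, -0.001, 0.002]
contact_force: [-0.1, -4.7, 5.6]
opening: 0.222
finger_force: 49.5
```

Run:
```python
from h import *
o=arm.observe();print(o['eef_pos'],tojig(*o['eef_pos'][:2]),ang(o['tool_rot']),o['contact_force'],o['opening']*85.4)
```

```text
[ 0.55991863 -0.08618752  0.04659526] [ 0.00057549 -0.12203865] 98.35636858075918 [-0.13992926 -4.66382547  5.61861769] 18.98805682837879
```

send_rows([
  [-0.0002, 0.001, 0, 0],
  [-0.0001, 0.001, 0, 0],
  [0, 0, 0, 0],
  [0, 0, 0, 0],
])

```text
clock: 30.53
eef_pos: [0.5599, -0.0856, 0.0466]
tool_rot: [-0.073, 0.997, -0.002, 0.002]
contact_force: [-1.1, -15.1, 4.5]
opening: 0.224
finger_force: 49.6
```

send_rows([
  [-0.0002, 0.001, 0, 0],
  [-0.0001, 0.001, 0, 0],
  [0, 0, 0, 0],
  [0, 0, 0, 0],
])

```text
clock: 30.87
eef_pos: [0.5599, -0.0855, 0.0467]
tool_rot: [-0.073, 0.997, -0.003, 0.002]
contact_force: [-0.2, -25.2, 3.1]
opening: 0.225
finger_force: 49.6
```

send_rows([
  [0.0002, -0.0015, 0, 0],
  [0.0002, -0.0015, 0, 0],
  [0, 0, 0, 0],
])

```text
clock: 31.12
eef_pos: [0.5598, -0.0857, 0.0466]
tool_rot: [-0.073, 0.997, -0.001, 0.002]
contact_force: [-0.3, -6.6, 6.3]
opening: 0.229
finger_force: 50.6
```

send_rows([
  [0, 0, 0, 0],
  [0, 0, 0, 0],
  [0, 0, 0, 0],
  [0, 0, 0, 0],
], fingers=0.045)

```text
clock: 31.45
eef_pos: [0.5584, -0.0839, 0.045]
tool_rot: [-0.073, 0.997, 0.0, -0.0]
contact_force: [-0.2, 0.3, -0.1]
opening: 0.525
finger_force: 0.0
```

send_rows([
  [0, 0, 0.02, 0],
  [0, 0, 0.03, 0],
  [0, 0, 0.04, 0],
  [0, 0, 0.03, 0],
  [0.005, -0.04, 0, 0],
  [0.005, -0.04, 0, 0],
  [0.005, -0.04, 0, 0],
  [-0.01, -0.04, 0, 0],
  [-0.02, -0.035, 0, 0],
  [-0.02, -0.035, 0, 0],
  [-0.02, -0.035, 0, 0],
  [-0.02, -0.035, 0, 0],
  [0, 0, 0, 0],
  [0, 0, 0, 0],
])

```text
clock: 32.62
eef_pos: [0.4822, -0.3856, 0.1647]
tool_rot: [-0.071, 0.997, 0.0, -0.0]
contact_force: [0.4, 0.3, -0.1]
opening: 0.529
finger_force: 0.0
```

Run:
```python
from h import *
show("f1",235,150,400,285,4.5)
```

```text
(no output)
```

View pics/f1.png

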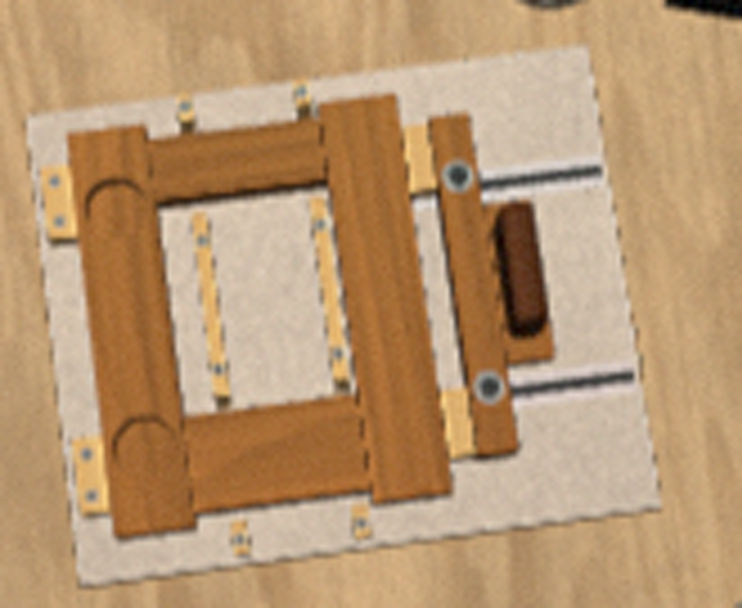

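Run:
```python
from h import *
for q in ([(68,133),(146,126),(196,527),(117,538)],[(320,105),(396,95),(452,493),(374,502)]):
    px=np.array([[235+(x+.5)/4.5-.5,150+(y+.5)/4.5-.5] for x,y in q])
    p,e=fit(corners(.236,.046,.034),px,[.52,.05,.14]);print(tojig(*p[:2]).round(4),np.degrees(p[2]).round(2),e.round(2))
```

```text
[-1.000e-04  1.016e-01] 8.43 0.26
[-0.0003 -0.0438] 8.21 0.39
```

Stiles at y = 101.6 and -43.8 mm, level to within 0.2 mm: the joints are closed.

```bash
python3 -c "
from station import arm
print(arm.job_done())"
```

```text
the job is handed in; nothing more can be done
None
```

The frame is dry-fitted in the asked order and the job is handed in at about 33 s: all four joints look closed and the stiles are level to about 0.2 mm, but I accidentally lifted the plain stile once after first laying it and had to set it down again before closing the fence.

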